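Release the chaff drawer with the dowel

TASK

Take the wooden dowel out of its holder and push it down through the small hole in the top of the dark steel chaff box, onto the spring catch hidden inside, gently but far enough that the drawer is released and slides fully out by itself; do not ram the catch against its stop. Then stand the dowel back upright, fully home in its holder, and let go, leaving the jar, the cup and the brush where they are.

Things in the scene. Friction and masses are not known exactly. Their poses are not given: they have to be found in the camera images.
- dowel_center (a point): Plain light wooden dowel, round, 14 mm in diameter and 140 mm long, about 25 g, loose, standing upright in its holder at the start. This point is its centre, half-way up (70 mm from each end); z runs along the dowel to its upper end. At the start its upper 98 mm stand free above the holder.
- dowel_grip (a point): Point on the dowel's axis 30 mm below its upper end (40 mm above its centre), a good height to grip from above: gripped much lower, the upper end runs into the gripper's body, and the foot must reach up to 60 mm below the box's top.
- dowel_foot (a point): Centre of the dowel's lower end face (slightly chamfered), 70 mm below its centre.
- holder_hole (a point): Dark wooden holder block, 80 x 80 x 50 mm (height), fixed to the bench. This point is the centre of the mouth of its only hole, in the top face: 19 mm in diameter with a small chamfer, 42 mm deep with a flat floor. z is up.
- collector: Dark steel chaff box with a bare-metal top panel, 200 mm deep (x), 240 mm wide (y), 150 mm high, fixed to the bench; origin at the centre of its underside, x to its back, z up. A capped round duct stub (80 mm wide, 30 mm high) stands on its top, 129 mm from the small hole. Pushing the dowel on the box with more than 25 N, or bumping it with the robot at 15 N, dents it.
- release_hole (a point): The small round hole, 19 mm in diameter, in the box's 6 mm top panel. This point is its centre on the top face, 150 mm above the bench, 70 mm from the box's front edge and 70 mm from its nearer side; z is up. The catch lies straight below it.
- catch_nominal (a point): Point 32 mm straight below the hole, where the catch's flat pad (30 mm wide) lies on average; its true rest height is up to 15 mm higher or lower, not measured. Pushed down, the pad resists with about 4 N, plus 0.45 N per mm; it frees the drawer after about 9 mm (8 to 10 N) and meets a hard stop at 10.5 mm. Over 16 N bends it. It springs back up when let go.
- drawer_handle (a point): Middle of the dark bar handle (110 mm wide) on the front of the chaff box's drawer, 35 mm in front of the bare-steel drawer front, 100 mm above the bench. It faces the robot; nothing needs to hold it.
- drawer (a joint): How far the drawer has slid out of the box towards the robot: 0 m shut and caught, 0.08 m fully out. Once freed, a weak spring with a damper drives it out fully in about 3 s; keep the catch pressed until it has come out at least 20 mm. It stays out by itself.
- jar: Amber glass jar with a steel lid, 72 mm in diameter, 100 mm high; bystander. Origin at the centre of its underside.
- cup: White ceramic cup, 80 mm across the rim, 65 mm high; bystander. Origin at the centre of its underside.
- brush: Hand brush with a round wooden handle, 200 mm long, 42 mm wide, 20 mm high, lying on the bench; bystander. Origin half-way along at its underside; x points from handle to bristles.
Not all that is in view belongs to the job. Leave any green or purple look-alike of the part that bears holder_hole alone.

How it is judged:
By the outcome, as a careful person would: the job done as asked, in the order asked, and still so for the second after the job is handed in, with the robot touching nothing.
It also fails if it takes over 58 s, if anything falls off the work surface, if the arm or the gripper's body presses on something with over 40 N, if the wrist force passes 120 N, or if a joint passes its speed limit or range.

ROBOT

A 6-joint arm with a two-finger parallel gripper is mounted at the origin on the work surface. World frame = base frame: x ahead of the robot, y to its left, z up, the work surface at z = 0. Lengths are in m, angles in rad, forces in N, time in s.
With the tool pointing down it reaches from about 0.3 to 0.95 m from the base axis. Payload 3.1 kg.
Tool frame: the origin (TCP) lies at the very end of the fingers, on their centre line; the grasp point (between the pads) lies 19 mm behind it; z points along the fingers, y is the direction in which the jaws open and shut (so a half turn about z gives the same grasp; the last joint's range is limited). The gripper opens to 85 mm and grips with 20 to 120 N. Pads are 22 mm wide; open, the fingers measure 114 mm over their backs; the gripper's body (76 mm by 85 mm) begins 54 mm behind the grasp point. The pads swing forward as they close: fully open they stand 13 mm farther back than shut.
Start: joints at [-1.194, 0.308, 1.634, -0, 1.2, -0.07], TCP at [0.27, -0.564, 0.231] pointing down, gripper open.
Joint ranges: [-3.06, 3.06], [-0.79, 1.96], [0.05, 2.63], [-1.19, 4.34], [0.05, 2.64], [-2.94, 2.94]. Speed limits (rad/s): [2.79, 2.79, 3.14, 3.14, 3.14, 3.14].

INTERFACE

Orientations are given as a unit quaternion [w, x, y, z].
In Python, from bench import * gives the robot as it stands. The module is installed in compiled form; this text tells all that it offers.
- The arm moves only by the tool play_rows, never from a script. Its argument "moves" is a list of rows, each a list of 7 numbers: the turn, a rotation vector about the world's x, y, z in degrees, then the shift along the world's x, y, z in mm, then the finger opening in mm, from 0 to 85.4. In form: [[wx, wy, wz, tx, ty, tz, claw], ...]. A call has 1 to 20 rows; each row shifts and turns the pose as measured when the row begins; what a row does not reach is not made up. A row lasts 1/8 s, in which the tool goes at most 62.5 mm and 10.7 degrees, less where a joint would pass 70% of its speed; a pose out of reach is approached as far as the arm can. A call is refused whole if a number of a shift passes 62.5 or a number of a turn 10.7, either way. A call with a gripper value outside its range is refused whole. The fingers move at their own pace and stop on an object; "force" is the grip in N (left out, the last holds). Time passes only in rows, so rows that do not move let the fingers close. It gives the time, the measured TCP pose, the force and the opening at its end, in the units of the state.
- sense(): the state, without advancing time (a new reading comes with each control period).
- grab_frame(name): name is "scene" or "top" or "wrist"; returns a dict with "pixels" (480x640x3 uint8, red, green, blue), "intrinsics" (3x3 intrinsics, pixels), "R" (3x3) and "t" (3): a world point X has camera coordinates R X + t; the wrist camera has in their place "T_tool_cam" (4x4, takes a point from camera to tool coordinates, whose origin is the TCP and whose axes are the flange's). Camera axes: x right, y down, z forward; pixel columns grow to the right and rows downward; lengths in m; the calibration is good to about 2 mm. A picture is of the moment at which its call begins: read the wrist's pose just before it. There is no depth.
- hand_in(): hands the job in, once; it reports no verdict.
The state is a dict: "time_s": time; "joints": joint angles; "joint_vel": joint speeds; "joint_torque": joint torques, N m; "ee_pos": TCP position; "ee_rot": TCP orientation; "wrist_force": force on the tool from outside, world axes, zero at the start; "moment": the same for the moment, N m; "finger_gap": finger opening in m.
Only numpy, scipy, OpenCV 4.12 (cv2) and the standard library are available. Lean on these libraries where they do the work, as an engineer would, in place of code of your own. Each camera call takes 0.05 s, during which the arm holds its last target. There are 200 camera calls.

## Working session

There is one attempt and no reset: what is moved stays moved. The work goes in short steps, Python scripts to look and compute and a tool call to move; the robot and the scene stay as the last step left them, time stands still between calls to the robot, and variables do not carry over. Pictures are saved under pics/ and viewed, about 8 in all and at most 12, crops included, and the job is handed in when it is done.

Besides the shell and the picture viewer there is one more tool, called after "Call:" by a JSON object that holds its "fn" and its "kwargs". play_rows: Moves the arm, as the interface text tells. Its arguments: {"type":"object","properties":{"moves":{"type":"array","items":{"type":"array","items":{"type":"number"}}},"force":{"type":"number"}},"required":["moves"]}

```bash
mkdir -p pics; python3 - <<'E'
from bench import *
import cv2,pickle
s=sense();print({k:s[k] for k in('time_s','ee_pos','ee_rot','wrist_force','finger_gap')})
d={}
for n in("scene","top","wrist"):
    f=grab_frame(n);d[n]=f
    cv2.imwrite(f"pics/{n}0.png",f["pixels"][:,:,::-1])
print(d["wrist"]["T_tool_cam"]);
for n in("scene","top"): print(-d[n]["R"].T@d[n]["t"],d[n]["intrinsics"][0,0])
pickle.dump(d,open("f0.pkl","wb"))
E
```

```text
{'time_s': 0.0, 'ee_pos': array([ 0.26971238, -0.56289651,  0.23005051]), 'ee_rot': array([-1.12489249e-03,  9.75144952e-01,  2.21564936e-01, -1.89851880e-04]), 'wrist_force': array([0.08544461, 0.39959635, 0.20605236]), 'finger_gap': 0.085427275522979}
[[-4.35130274e-05 -9.55374045e-01 -2.95398769e-01  7.45741336e-02]
 [ 9.99999939e-01  6.10325835e-05 -3.44693281e-04 -1.67533011e-03]
 [ 3.47339964e-04 -2.95398766e-01  9.55373983e-01 -1.42444534e-01]
 [ 0.00000000e+00  0.00000000e+00  0.00000000e+00  1.00000000e+00]]
[1.24136173 0.18103819 0.84470204] 496.0042233986761
[ 0.40726073 -0.04150004  1.23656904] 447.23970183813464
```

View pics/scene0.png

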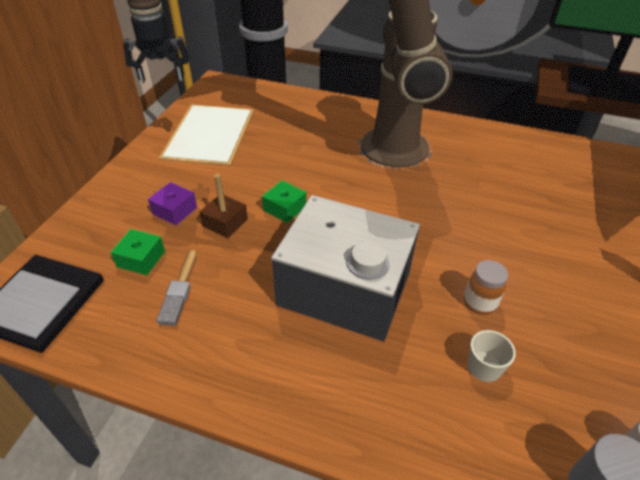

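View pics/top0.png

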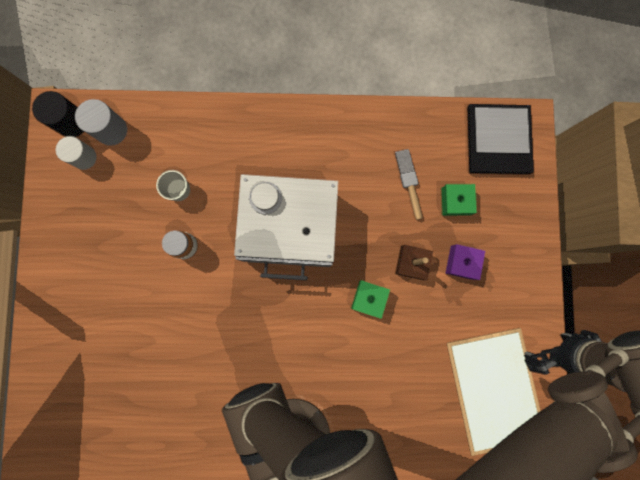

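Holder candidates: dark brown block with the dowel (top 415,263; scene 222,215), green ones (top 371,299 and 460,199) and a purple one (top 465,262). The brown one fits: it is dark wood and holds the dowel. The small box hole is at top (306,231) and scene (331,225). Next I'll measure these and confirm in one enlarged crop.

```bash
cat > h.py <<'E'
import numpy as np,cv2
def ray(f,u,v):
    d=f["R"].T@np.linalg.solve(f["intrinsics"],[u,v,1.]);return -f["R"].T@f["t"],d
def onz(f,u,v,z):
    c,d=ray(f,u,v);return c+d*(z-c[2])/d[2]
def tri(a,b):
    A=[];B=[]
    for c,d in(a,b):
        d=d/np.linalg.norm(d);P=np.eye(3)-np.outer(d,d);A.append(P);B.append(P@c)
    X=np.linalg.solve(sum(A),sum(B));return X,[np.linalg.norm(p@X-q) for p,q in zip(A,B)]
def wcam(f,s):
    from scipy.spatial.transform import Rotation as Ro
    w,x,y,z=s["ee_rot"];T=np.eye(4);T[:3,:3]=Ro.from_quat([x,y,z,w]).as_matrix();T[:3,3]=s["ee_pos"]
    C=np.linalg.inv(T@f["T_tool_cam"]);return dict(f,R=C[:3,:3],t=C[:3,3])
E
python3 - <<'E'
from h import *
import pickle
d=pickle.load(open("f0.pkl","rb"));S,T=d["scene"],d["top"]
def blob(f,box,fn):
    x0,y0,x1,y1=box;im=f["pixels"][y0:y1,x0:x1].astype(int)
    m=fn(im).astype(np.uint8);n,l,st,c=cv2.connectedComponentsWithStats(m);i=1+np.argmax(st[1:,4]);print(st[i])
    return c[i]+[x0,y0]
dark=lambda im:im.sum(2)<240
hs=blob(S,(318,215,345,236),dark);ht=blob(T,(296,222,316,241),dark)
print("hole px",hs,ht,onz(S,*hs,.15),onz(T,*ht,.15),tri(ray(S,*hs),ray(T,*ht)))
st=[]
for n,b in(("scene",(190,165,262,245)),("top",(385,235,495,290))):
    x0,y0,x1,y1=b;st.append(cv2.resize(d[n]["pixels"][y0:y1,x0:x1],None,fx=7,fy=7,interpolation=cv2.INTER_CUBIC))
w=max(a.shape[1] for a in st)
im=np.vstack([cv2.copyMakeBorder(a,0,0,0,w-a.shape[1],0) for a in st]);print(im.shape)
cv2.imwrite("pics/c1.png",cv2.resize(im,None,fx=.63,fy=.63)[:,:,::-1])
for f,uv in((T,(415,263)),(T,(465,262)),(T,(371,299)),(T,(410,185))):print(onz(f,*uv,.05))
E
```

```text
[10 10  5  1  5]
[ 7  6  7  6 32]
hole px [330. 225.] [305.8125  230.71875] [ 0.53817612 -0.02722967  0.15      ] [ 0.53462424 -0.0315971   0.15      ] (array([ 0.53464302, -0.02998303,  0.14611908]), [np.float64(0.0016374235139124638), np.float64(0.0016374235139124949)])
(945, 770, 3)
[ 0.46290073 -0.32308335  0.05      ]
[ 0.46679643 -0.45824738  0.05      ]
[ 0.36691396 -0.20473224  0.05      ]
[ 0.6748372  -0.31238577  0.05      ]
```

View pics/c1.png

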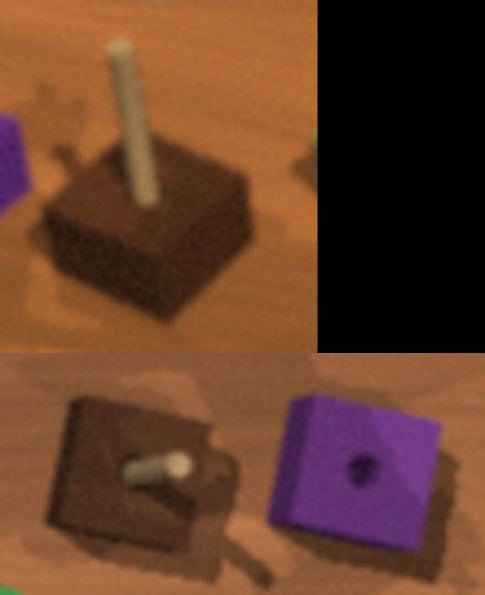

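The crop confirms it: the only dark brown block carries the dowel. The dowel tip is at scene (217.4,175) and top (425.6,260.4), and its base at scene (223.3,210.4) and top (414,262.2).

```bash
python3 - <<'E'
from h import *
import pickle
d=pickle.load(open("f0.pkl","rb"));S,T=d["scene"],d["top"]
print(tri(ray(S,217.4,175),ray(T,425.6,260.4)),onz(T,425.6,260.4,.148),onz(S,217.4,175,.148))
print(tri(ray(S,223.3,210.4),ray(T,414,262.2)),onz(T,414,262.2,.05),onz(S,223.3,210.4,.05))
E
```

```text
(array([ 0.46387688, -0.32348445,  0.14714612]), [np.float64(0.0029636789582310062), np.float64(0.002963678958230812)]) [ 0.46491649 -0.32612725  0.148     ] [ 0.46462368 -0.31966036  0.148     ]
(array([ 0.46494577, -0.32123756,  0.04047913]), [np.float64(0.0014769259545260455), np.float64(0.0014769259545260745)]) [ 0.46501189 -0.32042206  0.05      ] [ 0.47395553 -0.31375523  0.05      ]
```

Call:
{"fn": "play_rows", "kwargs": {"moves": [[0,0,0,39,48,0,85],[0,0,0,39,48,0,85],[0,0,0,39,48,0,85],[0,0,0,39,48,0,85],[0,0,0,38,48,0,85],[0,0,0,0,0,0,85],[0,0,0,0,0,0,85]], "force": 30}}

```text
time_s: 1.02
ee_pos: [0.4657, -0.3169, 0.228]
ee_rot: [-0.001, 0.975, 0.22, -0.001]
wrist_force: [-0.6, -0.3, -0.7]
finger_gap: 0.0847
```

```bash
cat > look.py <<'E'
from h import *
from bench import *
import pickle,sys
s=sense();f=wcam(grab_frame("wrist"),s);pickle.dump((s,f),open(sys.argv[1]+".pkl","wb"))
cv2.imwrite(f"pics/{sys.argv[1]}.png",f["pixels"][:,:,::-1])
print(s["time_s"],s["ee_pos"],s["ee_rot"],s["wrist_force"],s["finger_gap"])
E
python3 look.py w1
```

```text
1.025 [ 0.46565751 -0.3169363   0.22797265] [-1.36791120e-03  9.75468321e-01  2.20134838e-01 -5.81063801e-04] [-0.60191586 -0.26394295 -0.66327174] 0.08468189370773065
```

View pics/w1.png

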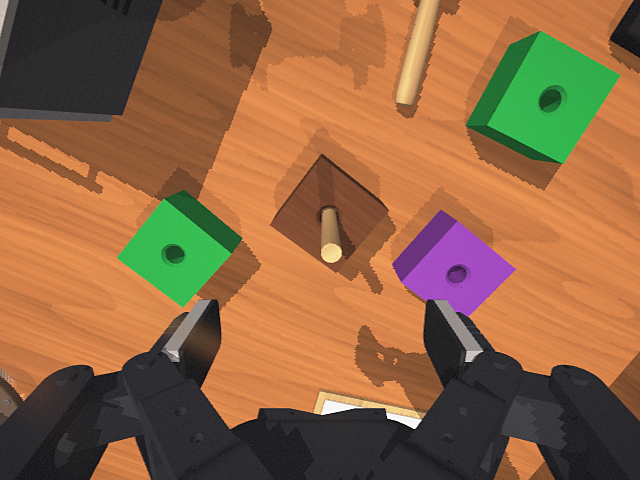

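The wrist view shows the dowel top at (331,253), its base in the hole at about (329,214), and the holder's top-face corners at (322,154), (388,208), (339,272) and (271,224).

```bash
python3 - <<'E'
from h import *
import pickle
s,f=pickle.load(open("w1.pkl","rb"))
print("tip",onz(f,331,253,.148),"mouth",onz(f,329,214,.05))
for c in((322,154),(388,208),(339,272),(271,224)):print(onz(f,*c,.05))
im=f["pixels"][190:285,270:390]
cv2.imwrite("pics/c2.png",cv2.resize(im,None,fx=6,fy=6,interpolation=cv2.INTER_CUBIC)[:,:,::-1])
E
```

```text
tip [ 0.46278187 -0.32290806  0.148     ] mouth [ 0.46612369 -0.32155788  0.05      ]
[ 0.5127852  -0.29210359  0.05      ]
[ 0.49491495 -0.36866265  0.05      ]
[ 0.41754955 -0.35596276  0.05      ]
[ 0.43381214 -0.27628157  0.05      ]
```

View pics/c2.png

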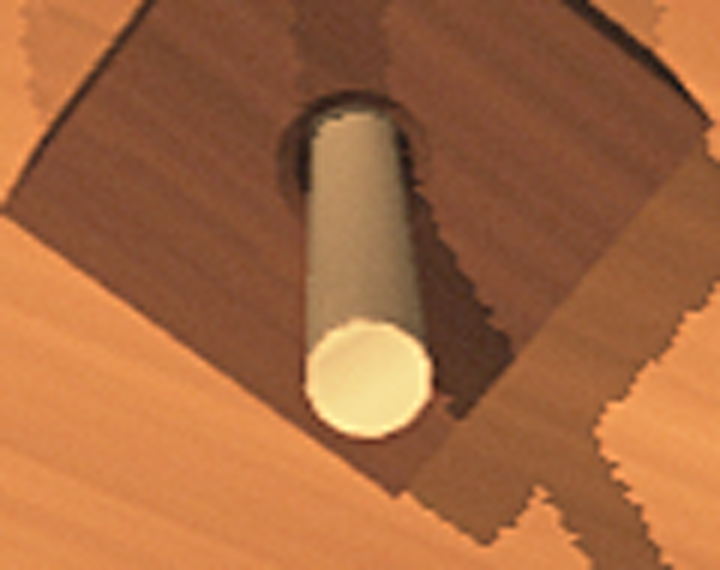

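Call:
{"fn": "play_rows", "kwargs": {"moves": [[0,0,0,-3,-6,0,60],[0,0,0,0,0,-45,50],[0,0,0,0,0,-45,45],[0,0,0,0,0,-35,45],[0,0,0,0,0,0,45]], "force": 60}}

```text
time_s: 1.7
ee_pos: [0.4582, -0.3323, 0.1016]
ee_rot: [0.001, 0.977, 0.214, 0.0]
wrist_force: [0.1, -0.1, 0.9]
finger_gap: 0.0447
```

```bash
python3 look.py w2
```

```text
1.7 [ 0.45817158 -0.33226069  0.1015618 ] [9.54104126e-04 9.76832881e-01 2.14001248e-01 2.79835594e-04] [ 0.07951761 -0.13005104  0.85878802] 0.04471444082411069
```

View pics/w2.png

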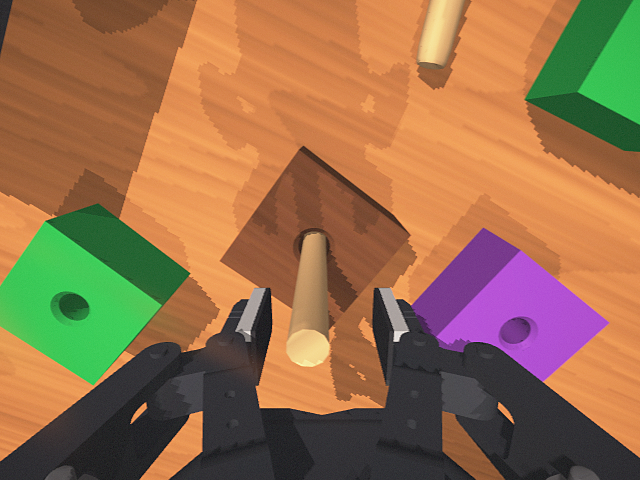

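The wrist view shows the dowel between the pads but off-centre: its tip is at (308,348) and the jaw midpoint at about column 321. The arm drifted by about (-5,-9) mm, so I'll correct that before closing.

```bash
python3 - <<'E'
from h import *
import pickle
s,f=pickle.load(open("w2.pkl","rb"))
print("tip",onz(f,308,348,.148),"mouth",onz(f,314,240,.05))
E
```

```text
tip [ 0.46298551 -0.32323034  0.148     ] mouth [ 0.46743262 -0.3211805   0.05      ]
```

Call:
{"fn": "play_rows", "kwargs": {"moves": [[0,0,0,5,9,-3,45],[0,0,0,0,0,0,45]]}}

```text
time_s: 2.0
ee_pos: [0.4666, -0.3267, 0.1039]
ee_rot: [0.005, 0.977, 0.213, 0.003]
wrist_force: [-1.0, 0.6, -0.3]
finger_gap: 0.0448
```

Call:
{"fn": "play_rows", "kwargs": {"moves": [[0,0,0,-4,4,-5,45],[0,0,0,0,0,0,45],[0,0,0,0,0,0,45]]}}

```text
time_s: 2.38
ee_pos: [0.464, -0.3232, 0.1013]
ee_rot: [0.007, 0.977, 0.214, 0.005]
wrist_force: [-0.3, 0.5, -0.6]
finger_gap: 0.0451
```

Call:
{"fn": "play_rows", "kwargs": {"moves": [[0.66,0.73,0,-1,0,-2,45],[0,0,0,0,0,0,10],[0,0,0,0,0,0,10],[0,0,0,0,0,0,10],[0,0,0,0,0,0,10],[0,0,0,0,0,0,10]]}}

```text
time_s: 3.12
ee_pos: [0.4633, -0.3235, 0.0994]
ee_rot: [-0.0, 0.977, 0.214, -0.0]
wrist_force: [-0.6, 0.4, 0.4]
finger_gap: 0.0127
```

Call:
{"fn": "play_rows", "kwargs": {"moves": [[0,0,0,0,0,20,5],[0,0,0,0,0,25,5],[0,0,0,0,0,40,5],[0,0,0,0,0,50,5],[0,0,0,0,0,40,5],[0,0,0,0,0,0,5]]}}

```text
time_s: 3.88
ee_pos: [0.4615, -0.3222, 0.2777]
ee_rot: [-0.001, 0.977, 0.214, -0.001]
wrist_force: [-0.0, -0.8, -0.1]
finger_gap: 0.0125
```

```bash
python3 look.py w3
```

```text
3.875 [ 0.46150491 -0.32218937  0.27770874] [-0.00116621  0.9769047   0.21366951 -0.00109222] [-0.01335638 -0.84705512 -0.10341927] 0.012470575360839549
```

Call:
{"fn": "play_rows", "kwargs": {"moves": [[0,0,0,9,37,0,5],[0,0,0,9,37,0,5],[0,0,0,9,37,0,5],[0,0,0,9,37,0,5],[0,0,0,9,37,0,5],[0,0,0,9,37,0,5],[0,0,0,9,35,0,5],[0,0,0,9,34,0,5],[0,0,0,0,0,0,5],[0,0,0,0,0,0,5]]}}

```text
time_s: 5.18
ee_pos: [0.5204, -0.0181, 0.2521]
ee_rot: [-0.012, 0.977, 0.213, -0.019]
wrist_force: [-0.7, -0.5, -0.3]
finger_gap: 0.0123
```

```bash
python3 look.py w4; python3 - <<'E'
import cv2
a=cv2.imread("pics/w3.png")[100:420,180:480];b=cv2.imread("pics/w4.png")[100:420,180:480]
cv2.imwrite("pics/c3.png",cv2.resize(cv2.hconcat([a,b]),None,fx=1.33,fy=1.33))
E
```

```text
5.175 [ 0.52044592 -0.01813633  0.25209876] [-0.01201206  0.9769018   0.21250259 -0.01900632] [-0.71366397 -0.48796306 -0.32066116] 0.01228470501810707
```

View pics/c3.png

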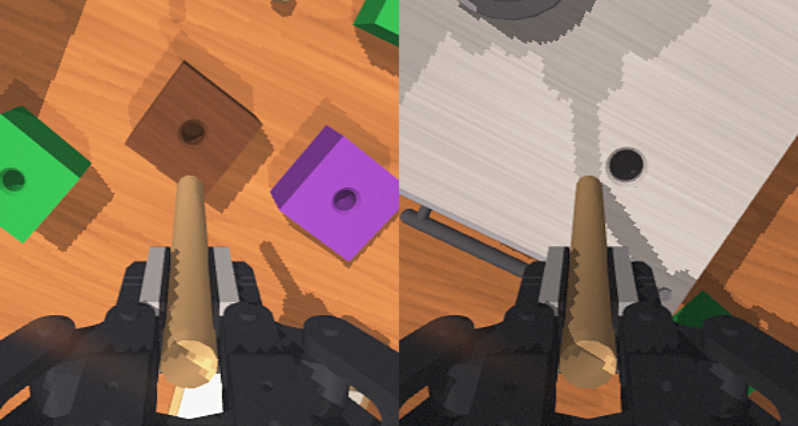

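The left half (w3) shows the empty holder hole at about (324,199); the right half (w4) shows the release hole at about (351,224) with the dowel foot's far edge at about (322,233).

```bash
cat > step.py <<'E'
from h import *
from scipy.spatial.transform import Rotation as Ro
def rot(s):
    w,x,y,z=s["ee_rot"];return Ro.from_quat([x,y,z,w]).as_matrix()
def proj(f,X):
    p=f["intrinsics"]@(f["R"]@X+f["t"]);return p[:2]/p[2]
def foot(s,L=.0914): return s["ee_pos"]+rot(s)@[0,0,L]
def fix(s,target_xy,L=.0914):
    "turn (deg) to upright keeping yaw, and TCP shift (mm) to put it over target_xy"
    z=rot(s)[:,2];w=np.degrees(np.cross(z,[0,0,-1]))
    print("turn",w.round(2),"tcp shift",((np.array(target_xy)-s["ee_pos"][:2])*1e3).round(1),"foot",foot(s,L).round(4))
E
python3 - <<'E'
from step import *
import pickle
from scipy.ndimage import label
for n,(u,v),z in(("w3",(324,199),.05),("w4",(351,224),.15)):
    s,f=pickle.load(open(n+".pkl","rb"))
    g=cv2.cvtColor(f["pixels"],cv2.COLOR_RGB2GRAY)[v-25:v+25,u-25:u+25]
    th=(int(g[25,25])+int(np.median(g)))/2
    cs,_=cv2.findContours((g<th).astype(np.uint8),cv2.RETR_EXTERNAL,cv2.CHAIN_APPROX_NONE)
    c=min(cs,key=lambda c:-cv2.pointPolygonTest(c,(25,25),True));e=cv2.fitEllipse(c);p=np.array(e[0])+[u-25,v-25]
    print(n,e[1],p,onz(f,*p,z),"foot px",proj(f,foot(s)))
    fix(s,onz(f,*p,z)[:2])
E
```

```text
w3 (18.485261917114258, 19.355348587036133) [323.97382164 198.8958149 ] [ 0.46404513 -0.32083823  0.05      ] foot px [324.36094151 240.55358339]
turn [-0.1  -0.15 -0.  ] tcp shift [2.5 1.4] foot [ 0.4613 -0.322   0.1863]
w4 (23.470537185668945, 25.24935531616211) [350.19958878 223.55490685] [ 0.53268754 -0.02947492  0.15      ] foot px [324.34863305 240.59038511]
turn [-0.88 -2.42 -0.  ] tcp shift [ 12.2 -11.3] foot [ 0.5166 -0.0167  0.1608]
```

Call:
{"fn": "play_rows", "kwargs": {"moves": [[-0.88,-2.42,0,12,-11,4,5],[0,0,0,0,0,0,5],[0,0,0,0,0,0,5]]}}

```text
time_s: 5.6
ee_pos: [0.5327, -0.0325, 0.256]
ee_rot: [0.001, 0.978, 0.211, 0.001]
wrist_force: [0.3, 0.3, -0.4]
finger_gap: 0.0123
```

```bash
cat > chk.py <<'E'
from step import *
import subprocess,pickle,sys
subprocess.run(["python3","look.py",sys.argv[1]]);s,f=pickle.load(open(sys.argv[1]+".pkl","rb"))
tgt=np.array(eval(sys.argv[2]));z=tgt[2];fix(s,tgt[:2])
u,v=proj(f,tgt).astype(int);g=cv2.cvtColor(f["pixels"],cv2.COLOR_RGB2GRAY)[v-30:v+30,u-30:u+30]
cs,_=cv2.findContours((g<float(sys.argv[3])).astype(np.uint8),cv2.RETR_EXTERNAL,cv2.CHAIN_APPROX_NONE)
for c in cs:
    if len(c)>25:
        e=cv2.fitEllipse(c);p=np.array(e[0])+[u-30,v-30];print("blob",p,e[1],onz(f,*p,z))
print("exp px",u,v,"foot px",proj(f,foot(s)))
E
python3 chk.py w5 "[.533,-.030,.15]" 90; python3 -c "
import cv2;a=cv2.imread('pics/w5.png')[150:350,240:420];cv2.imwrite('pics/c4.png',cv2.resize(a,None,fx=3,fy=3,interpolation=2))"
```

```text
5.6 [ 0.53270799 -0.03246744  0.2559617 ] [8.91797263e-04 9.77590573e-01 2.10511085e-01 9.79023725e-04] [ 0.25414995  0.25926501 -0.36282875] 0.012253537799476449
turn [0.08 0.13 0.  ] tcp shift [0.3 2.5] foot [ 0.5329 -0.0326  0.1646]
blob [321.25605011 244.89321136] (22.847713470458984, 48.23954772949219) [ 0.5247079  -0.03391567  0.15      ]
exp px 321 233 foot px [324.35409624 240.53274133]
```

View pics/c4.png

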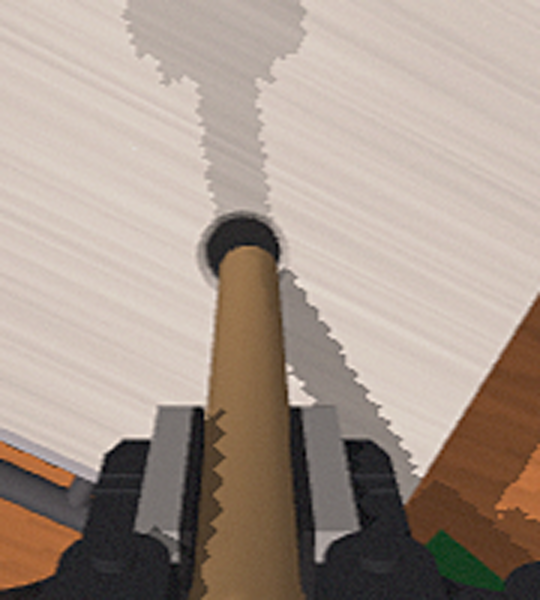

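The crop shows the hole at about (321.2,234) and the dowel foot at about (323.3,241.8). The foot needs to shift about (+1,+2) mm.

Call:
{"fn": "play_rows", "kwargs": {"moves": [[0,0,0,1,2,-2,5],[0,0,0,0,0,0,5],[0,0,0,0,0,-3,5],[0,0,0,0,0,0,5]]}}

```text
time_s: 6.15
ee_pos: [0.5338, -0.0303, 0.2508]
ee_rot: [0.001, 0.978, 0.211, 0.001]
wrist_force: [0.4, 0.4, 0.1]
finger_gap: 0.0122
```

Call:
{"fn": "play_rows", "kwargs": {"moves": [[0,0,0,0,0,-4,5],[0,0,0,0,0,-2,5],[0,0,0,0,0,-2,5],[0,0,0,0,0,-2,5],[0,0,0,0,0,-1,5],[0,0,0,0,0,0,5]]}}

```text
time_s: 6.9
ee_pos: [0.5337, -0.0302, 0.2388]
ee_rot: [0.001, 0.978, 0.211, 0.001]
wrist_force: [-0.4, 0.5, -0.3]
finger_gap: 0.0124
```

Call:
{"fn": "play_rows", "kwargs": {"moves": [[0,0,0,0,0,-1.5,5],[0,0,0,0,0,-1.5,5],[0,0,0,0,0,-1.5,5],[0,0,0,0,0,-1.5,5],[0,0,0,0,0,0,5]]}}

```text
time_s: 7.52
ee_pos: [0.5338, -0.0302, 0.2325]
ee_rot: [0.001, 0.978, 0.211, 0.001]
wrist_force: [-0.6, -0.3, 0.3]
finger_gap: 0.0129
```

Call:
{"fn": "play_rows", "kwargs": {"moves": [[0,0,0,0,0,-2,5],[0,0,0,0,0,-2,5],[0,0,0,0,0,-2,5],[0,0,0,0,0,-2,5],[0,0,0,0,0,-2,5],[0,0,0,0,0,0,5]]}}

```text
time_s: 8.28
ee_pos: [0.5337, -0.0302, 0.2217]
ee_rot: [0.001, 0.978, 0.211, 0.001]
wrist_force: [0.6, -0.2, -0.9]
finger_gap: 0.0127
```

Foot at 0.130, still no contact. I'll go on in small steps.

Call:
{"fn": "play_rows", "kwargs": {"moves": [[0,0,0,0,0,-2,5],[0,0,0,0,0,-2,5],[0,0,0,0,0,-1,5],[0,0,0,0,0,0,5]]}}

```text
time_s: 8.78
ee_pos: [0.5338, -0.0302, 0.2164]
ee_rot: [0.001, 0.978, 0.211, 0.001]
wrist_force: [0.1, -0.3, 0.3]
finger_gap: 0.0125
```

Call:
{"fn": "play_rows", "kwargs": {"moves": [[0,0,0,0,0,-2,5],[0,0,0,0,0,-2,5],[0,0,0,0,0,-1,5],[0,0,0,0,0,0,5]]}}

```text
time_s: 9.28
ee_pos: [0.5338, -0.0302, 0.2111]
ee_rot: [0.001, 0.978, 0.211, 0.001]
wrist_force: [0.4, 0.8, -0.0]
finger_gap: 0.0124
```

Call:
{"fn": "play_rows", "kwargs": {"moves": [[0,0,0,0,0,-2,5],[0,0,0,0,0,-2,5],[0,0,0,0,0,-1,5],[0,0,0,0,0,0,5]]}}

```text
time_s: 9.78
ee_pos: [0.5343, -0.0303, 0.2083]
ee_rot: [0.001, 0.978, 0.211, 0.001]
wrist_force: [-1.3, -0.0, -0.1]
finger_gap: 0.0127
```

Call:
{"fn": "play_rows", "kwargs": {"moves": [[0,0,0,0,0,-2,5],[0,0,0,0,0,-2,5]]}}

```text
time_s: 10.02
ee_pos: [0.5347, -0.0302, 0.2064]
ee_rot: [0.001, 0.978, 0.211, 0.002]
wrist_force: [-3.2, 0.1, 8.2]
finger_gap: 0.013
```

Call:
{"fn": "play_rows", "kwargs": {"moves": [[0,0,0,-1,0,-1.5,5]]}}

```text
time_s: 10.15
ee_pos: [0.5344, -0.0303, 0.2063]
ee_rot: [0.001, 0.978, 0.211, 0.002]
wrist_force: [-1.2, 0.8, 6.9]
finger_gap: 0.0126
```

Call:
{"fn": "play_rows", "kwargs": {"moves": [[0,0,0,-0.5,0,-2,5],[0,0,0,0,0,-2,5]]}}

```text
time_s: 10.4
ee_pos: [0.5346, -0.0302, 0.205]
ee_rot: [0.001, 0.978, 0.211, 0.003]
wrist_force: [-3.7, 0.5, 8.1]
finger_gap: 0.0123
```

Call:
{"fn": "play_rows", "kwargs": {"moves": [[0,0,0,-0.5,0,-2.2,5],[0,0,0,-0.3,0,-2.2,5]]}}

```text
time_s: 10.65
ee_pos: [0.5344, -0.0302, 0.2035]
ee_rot: [0.002, 0.978, 0.211, 0.004]
wrist_force: [-2.5, -1.1, 8.4]
finger_gap: 0.0127
```

Call:
{"fn": "play_rows", "kwargs": {"moves": [[0,0,0,-0.5,0,-2.2,5],[0,0.2,0,-0.3,0,-2.2,5]]}}

```text
time_s: 10.9
ee_pos: [0.5345, -0.0302, 0.2024]
ee_rot: [0.001, 0.978, 0.211, 0.003]
wrist_force: [-2.9, 0.1, 8.9]
finger_gap: 0.0126
```

```bash
cat > dr.py <<'E'
from bench import *
import pickle,numpy as np,cv2
a=pickle.load(open("f0.pkl","rb"))["top"]["pixels"];b=grab_frame("top")["pixels"]
for im in(a,b): 
    g=cv2.cvtColor(im,cv2.COLOR_RGB2GRAY)[240:345,270:300].astype(int);print(*g.mean(1).astype(int)[::2])
s=sense();print(s["time_s"],s["ee_pos"],s["wrist_force"])
E
python3 dr.py
```

```text
199 197 195 195 195 195 193 191 190 146 140 106 57 57 56 56 60 57 63 52 58 63 78 99 98 92 87 105 107 111 110 108 111 113 113 114 112 111 112 116 120 125 122 128 130 123 125 127 119 117 121 121 119
209 214 215 217 218 219 218 216 216 166 164 122 75 82 81 80 81 82 82 81 83 83 82 73 118 111 83 78 78 77 78 78 78 77 78 77 76 75 75 74 74 74 74 75 75 74 74 74 74 74 73 74 73
10.95 [ 0.53452087 -0.03025381  0.20233723] [-2.52861224 -0.14887798  9.11815543]
```

Call:
{"fn": "play_rows", "kwargs": {"moves": [[0,0,0,-0.5,0,-2.2,5]]}}

```text
time_s: 11.08
ee_pos: [0.5345, -0.0302, 0.202]
ee_rot: [0.002, 0.978, 0.211, 0.004]
wrist_force: [-2.3, 0.9, 10.7]
finger_gap: 0.0124
```

```bash
python3 look.py w6; python3 -c "
from bench import *
import cv2
a=grab_frame('top')['pixels'][200:360,200:360,::-1];b=cv2.imread('pics/w6.png')[100:480,:330]
cv2.imwrite('pics/c5.png',cv2.hconcat([cv2.resize(a,(380,380)),b]))"
```

```text
11.075 [ 0.53451576 -0.03020252  0.20196661] [0.001505   0.97756357 0.21060593 0.00351253] [-2.30692927  0.85093658 10.72149266] 0.012394517241249438
```

View pics/c5.png

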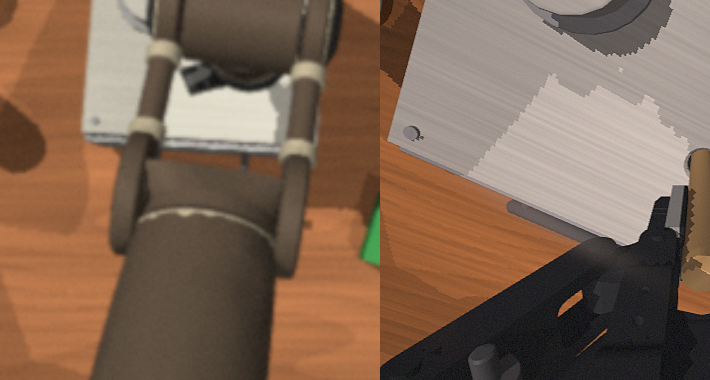

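The wrist view shows the handle's left end at w6 pixel (130,305); I'll compare it with the projected shut and open positions.

```bash
cat > pd.py <<'E'
from step import *
import pickle,sys
s,f=pickle.load(open(sys.argv[1]+".pkl","rb"))
for o in(0,.01,.02,.04,.08):print(o,proj(f,np.array([.428-o,.075,.1])).round(),proj(f,np.array([.463-o,.1,.07])).round(),proj(f,np.array([.463,.14,.15])).round())
E
python3 pd.py w6
```

```text
0 [142. 304.] [142. 240.] [ 10. 254.]
0.01 [139. 314.] [139. 251.] [ 10. 254.]
0.02 [135. 325.] [136. 261.] [ 10. 254.]
0.04 [129. 345.] [129. 281.] [ 10. 254.]
0.08 [116. 383.] [117. 319.] [ 10. 254.]
```

Call:
{"fn": "play_rows", "kwargs": {"moves": [[0,0,0,-0.6,0,-2.2,5]]}}

```text
time_s: 11.3
ee_pos: [0.5344, -0.0302, 0.2016]
ee_rot: [0.002, 0.978, 0.211, 0.004]
wrist_force: [-2.1, 0.7, 9.5]
finger_gap: 0.0125
```

```bash
cat > hd.py <<'E'
import subprocess,sys,pickle,numpy as np,cv2
n=sys.argv[1];subprocess.run(["python3","look.py",n]);s,f=pickle.load(open(n+".pkl","rb"))
g=cv2.cvtColor(f["pixels"],cv2.COLOR_RGB2GRAY)[240:460,150:165].mean(1).astype(int)
print(*g[::4])
E
python3 hd.py w7; python3 -c "
import pickle,cv2
s,f=pickle.load(open('w6.pkl','rb'));print(*cv2.cvtColor(f['pixels'],cv2.COLOR_RGB2GRAY)[240:460,150:165].mean(1).astype(int)[::4])"
```

```text
11.3 [ 0.53441085 -0.03021514  0.20157295] [0.00164797 0.97756124 0.21060625 0.00403954] [-2.05465076  0.716602    9.51029437] 0.01252858620449147
183 180 179 178 179 183 185 181 182 183 183 179 180 182 181 179 172 138 96 95 95 99 111 113 111 103 110 115 110 117 119 112 88 46 32 32 32 32 31 33 31 30 27 26 27 26 26 27 23 21 23 23 25 23 25
182 179 180 178 179 183 185 180 183 184 183 179 180 182 181 181 170 132 90 95 94 100 111 115 111 104 110 114 110 117 118 114 89 46 31 32 32 30 33 31 31 30 28 26 26 26 27 28 23 23 23 23 23 22 23
```

Call:
{"fn": "play_rows", "kwargs": {"moves": [[0,0,0,-0.4,0,-2.4,5],[0,0,0,-0.4,0,-2.3,5]]}}

```text
time_s: 11.6
ee_pos: [0.5344, -0.0302, 0.2006]
ee_rot: [0.002, 0.978, 0.211, 0.005]
wrist_force: [-3.9, 0.3, 10.7]
finger_gap: 0.0124
```

```bash
python3 hd.py w8
```

```text
11.6 [ 0.53440901 -0.03020049  0.20059118] [0.00180317 0.9775647  0.21057138 0.00486835] [-3.87691031  0.30278375 10.66276896] 0.012351519199003111
183 180 178 177 178 181 186 182 181 182 183 180 178 181 181 180 178 157 110 94 94 94 104 112 112 103 106 114 109 114 118 111 87 48 30 31 31 32 31 31 31 31 27 25 26 27 27 25 25 24 23 24 21 23 22
```

Call:
{"fn": "play_rows", "kwargs": {"moves": [[0,0,0,-0.4,0,-2.1,5],[0,0,0,-0.4,0,-2.1,5]]}}

```text
time_s: 11.9
ee_pos: [0.5343, -0.0302, 0.2002]
ee_rot: [0.002, 0.978, 0.211, 0.006]
wrist_force: [-3.0, 0.6, 9.8]
finger_gap: 0.0126
```

```bash
python3 hd.py w9
```

```text
11.9 [ 0.53431997 -0.03016829  0.20015791] [0.00196145 0.97755345 0.21060587 0.00552849] [-2.95188092  0.55820446  9.82470963] 0.012608708943151525
184 180 178 178 179 180 185 183 180 183 183 180 177 180 181 180 178 163 113 92 95 90 102 112 113 104 105 113 110 112 118 112 85 49 30 33 30 32 31 31 31 30 27 25 23 23 27 25 23 23 23 23 23 24 23
```

Call:
{"fn": "play_rows", "kwargs": {"moves": [[0,0.4,0,-0.2,0,-2.4,5],[0,0.3,0,-0.2,0,-2.4,5]]}}

```text
time_s: 12.2
ee_pos: [0.535, -0.0303, 0.1998]
ee_rot: [0.001, 0.978, 0.211, 0.001]
wrist_force: [-4.8, 2.0, 12.7]
finger_gap: 0.0127
```

```bash
python3 hd.py w10
```

```text
12.2 [ 0.53496213 -0.03026237  0.19981548] [1.03004539e-03 9.77559581e-01 2.10656004e-01 5.01740696e-04] [-4.80407139  1.9855307  12.65958461] 0.01265039574518947
184 178 178 177 179 180 185 183 180 182 184 181 177 180 181 181 179 163 112 94 95 96 108 114 110 104 110 114 110 117 117 113 88 45 32 31 32 32 31 31 33 30 27 26 26 24 25 23 24 25 22 24 22 24 24
```

Call:
{"fn": "play_rows", "kwargs": {"moves": [[0,0,0,-1.5,0.5,-1.8,5],[0,0,0,-1.2,0.3,-2,5]]}}

```text
time_s: 12.5
ee_pos: [0.5344, -0.0301, 0.1999]
ee_rot: [0.002, 0.978, 0.211, 0.003]
wrist_force: [-1.5, -0.2, 8.4]
finger_gap: 0.0124
```

```bash
python3 hd.py w11; python3 - <<'E'
import pickle,cv2,numpy as np
for n in("w4","w5","w6","w11"):
    s,f=pickle.load(open(n+".pkl","rb"));g=f["pixels"][330:420,318:332].mean(1);print(n,*(g[::3].sum(1).astype(int)))
E
```

```text
12.5 [ 0.53437075 -0.03012346  0.19994016] [0.00231518 0.97752248 0.21080151 0.00267544] [-1.51647125 -0.21771828  8.41936894] 0.012449111265948245
183 179 179 178 178 180 185 182 180 183 183 180 177 181 181 180 179 158 111 94 95 94 106 113 112 103 109 114 111 115 119 111 88 48 32 31 32 31 31 32 30 29 27 25 26 25 26 26 24 21 23 23 22 22 23
w4 269 267 267 267 265 266 267 270 265 393 399 367 332 300 322 331 333 338 331 329 331 328 337 337 323 323 345 341 173 110
w5 277 277 274 276 276 272 276 279 276 394 399 410 388 364 373 410 375 336 337 336 332 345 348 349 354 358 347 351 183 110
w6 257 255 258 253 254 253 257 260 253 371 374 330 350 378 352 313 321 339 313 311 307 300 301 304 307 294 305 317 163 100
w11 256 258 254 252 252 254 259 259 255 366 371 368 309 346 416 356 312 316 312 310 307 296 300 298 307 299 299 314 165 103
```

Call:
{"fn": "play_rows", "kwargs": {"moves": [[0,0,0,-0.9,0.2,-2.4,5],[0,0,0,-0.9,0.2,-2.4,5]]}}

```text
time_s: 12.8
ee_pos: [0.5343, -0.03, 0.1995]
ee_rot: [0.003, 0.978, 0.211, 0.005]
wrist_force: [-2.9, 0.3, 9.6]
finger_gap: 0.0126
```

```bash
python3 hd.py w12
```

```text
12.8 [ 0.5343153  -0.02995404  0.19951464] [0.00301799 0.97751767 0.21078168 0.00460261] [-2.87127662  0.31275409  9.60295837] 0.01258063985436477
183 180 177 178 178 179 185 183 181 182 184 181 176 179 181 180 178 166 122 90 94 90 98 112 113 105 105 112 110 112 118 113 87 47 32 33 31 31 32 33 31 29 29 27 26 27 26 27 22 22 23 22 24 24 23
```

Call:
{"fn": "play_rows", "kwargs": {"moves": [[0,0.2,0,-0.9,0.2,-2.5,5],[0,0.2,0,-0.9,0.2,-2.5,5]]}}

```text
time_s: 13.1
ee_pos: [0.5343, -0.03, 0.1986]
ee_rot: [0.003, 0.978, 0.211, 0.003]
wrist_force: [-2.1, -0.6, 7.9]
finger_gap: 0.0126
```

```bash
python3 hd.py w13
```

```text
13.1 [ 0.53427988 -0.02995996  0.19855097] [0.00326055 0.97750403 0.21086774 0.00316719] [-2.10345464 -0.61039872  7.88613212] 0.012581331614696475
182 179 177 178 177 178 183 182 180 182 183 180 176 179 181 179 178 164 150 150 118 86 86 89 110 103 105 113 109 112 118 112 85 48 33 33 31 32 32 31 33 28 27 25 24 26 26 26 25 25 22 23 23 23 24
```

The drawer is moving. I'll hold the catch there.

Call:
{"fn": "play_rows", "kwargs": {"moves": [[0,0.1,0,-0.8,0,-1.9,5],[0,0.1,0,-0.8,0,-1.9,5],[0,0.1,0,-0.8,0,-1.9,5],[0,0.1,0,-0.8,0,-1.9,5]]}}

```text
time_s: 13.65
ee_pos: [0.5343, -0.03, 0.1976]
ee_rot: [0.003, 0.978, 0.211, 0.003]
wrist_force: [-3.1, -0.2, 10.3]
finger_gap: 0.0129
```

```bash
python3 hd.py w14
```

```text
13.65 [ 0.53428935 -0.02998142  0.19764152] [0.00331848 0.97753549 0.21071987 0.00323747] [-3.09769431 -0.15295267 10.31322705] 0.0128936187601343
184 181 179 179 178 178 184 184 181 182 183 183 179 179 181 180 178 165 114 101 98 94 90 87 90 133 149 125 77 84 115 115 85 48 31 33 32 31 33 32 32 30 26 27 26 27 25 26 27 24 23 23 24 24 24
```

The handle has moved about 35–40 mm and is well past 20 mm, so I'll retract gently.

Call:
{"fn": "play_rows", "kwargs": {"moves": [[0,0,0,-0.5,0,-1.4,5],[0,0,0,0,0,4,5],[0,0,0,0,0,5,5],[0,0,0,0,0,6,5],[0,0,0,0,0,6,5],[0,0,0,0,0,0,5]]}}

```text
time_s: 14.45
ee_pos: [0.5339, -0.03, 0.2198]
ee_rot: [0.003, 0.978, 0.211, 0.003]
wrist_force: [-0.8, -0.2, 0.2]
finger_gap: 0.0124
```

```bash
python3 hd.py w15; python3 -c "
from step import *;import pickle;fix(pickle.load(open('w15.pkl','rb'))[0],[.534,-.030])"
```

```text
14.45 [ 0.53389203 -0.03002234  0.21978629] [0.00342053 0.97752853 0.21074922 0.00332397] [-0.80421454 -0.20093098  0.16745187] 0.01242188942565743
185 191 191 188 190 191 188 185 187 189 190 182 117 87 89 91 94 96 97 97 94 92 89 87 86 85 92 141 156 114 83 109 87 52 32 34 32 34 32 34 32 30 28 26 27 27 26 27 24 24 25 25 23 21 24
turn [0.3  0.45 0.  ] tcp shift [0.1 0. ] foot [ 0.5346 -0.0305  0.1284]
```

Call:
{"fn": "play_rows", "kwargs": {"moves": [[0.3,0.45,0,0,0,6,5],[0,0,0,0,0,8,5],[0,0,0,0,0,10,5],[0,0,0,0,0,15,5],[0,0,0,0,0,15,5],[0,0,0,0,0,15,5],[0,0,0,0,0,0,5],[0,0,0,0,0,0,5]]}}

```text
time_s: 15.5
ee_pos: [0.5349, -0.0299, 0.2948]
ee_rot: [0.0, 0.978, 0.211, 0.002]
wrist_force: [-0.3, 0.2, 0.2]
finger_gap: 0.0122
```

```bash
python3 look.py w16; python3 -c "
from bench import *
import cv2
a=grab_frame('scene')['pixels'][150:350,150:450,::-1];b=cv2.imread('pics/w16.png')
cv2.imwrite('pics/c6.png',cv2.hconcat([cv2.resize(a,(450,300)),cv2.resize(b,(400,300))])[:,:799])"; python3 pd.py w16;python3 -c "
from step import *;import pickle;fix(pickle.load(open('w16.pkl','rb'))[0],[.464,-.322])"
```

```text
15.5 [ 0.53491669 -0.02989331  0.294775  ] [1.12923348e-04 9.77567989e-01 2.10612681e-01 1.76451051e-03] [-0.26387426  0.22876834  0.16687857] 0.012151144402891929
0 [187. 261.] [185. 214.] [105. 217.]
0.01 [184. 269.] [183. 222.] [105. 217.]
0.02 [181. 277.] [180. 231.] [105. 217.]
0.04 [176. 293.] [174. 246.] [105. 217.]
0.08 [165. 324.] [164. 277.] [105. 217.]
turn [-0.03  0.2   0.  ] tcp shift [ -70.9 -292.1] foot [ 0.5352 -0.0298  0.2034]
```

View pics/c6.png

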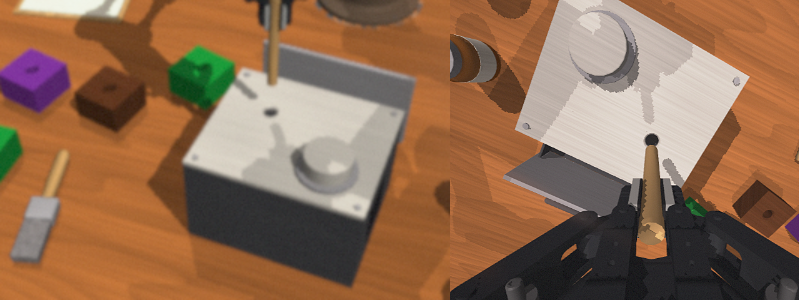

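The drawer is out: the handle end is at about (152,323), against a predicted row of 324 for 80 mm. Now back to the holder.

Call:
{"fn": "play_rows", "kwargs": {"moves": [[0,0,0,-9,-36,0,5],[0,0,0,-9,-36,0,5],[0,0,0,-9,-36,0,5],[0,0,0,-9,-36,0,5],[0,0,0,-9,-36,0,5],[0,0,0,-9,-36,0,5],[0,0,0,-9,-36,0,5],[0,0,0,-8,-36,0,5],[0,0,0,0,0,0,5],[0,0,0,0,0,0,5]]}}

```text
time_s: 16.85
ee_pos: [0.4572, -0.3235, 0.2858]
ee_rot: [-0.005, 0.977, 0.212, -0.003]
wrist_force: [-0.1, 0.0, -0.1]
finger_gap: 0.0125
```

```bash
python3 chk.py w17 "[.464,-.322,.05]" 50
```

```text
16.85 [ 0.45724829 -0.32346979  0.28576171] [-0.00529695  0.97733586  0.21160011 -0.00345653] [-0.12296442  0.01920901 -0.07879471] 0.012535621065703335
turn [-0.51 -0.52 -0.  ] tcp shift [6.8 1.5] foot [ 0.4564 -0.3227  0.1944]
blob [327.07019615 192.75837517] (10.309981346130371, 15.594683647155762) [ 0.46441142 -0.32139314  0.05      ]
exp px 327 193 foot px [324.35317221 240.55209341]
```

Call:
{"fn": "play_rows", "kwargs": {"moves": [[-0.5,-0.5,0,6.4,1,-20,5],[0,0,0,0,0,-30,5],[0,0,0,0,0,-30,5],[0,0,0,0,0,-25,5],[0,0,0,0,0,-10,5],[0,0,0,0,0,0,5],[0,0,0,0,0,0,5]]}}

```text
time_s: 17.77
ee_pos: [0.4673, -0.3158, 0.17]
ee_rot: [0.001, 0.976, 0.216, 0.002]
wrist_force: [-0.0, -0.6, -0.1]
finger_gap: 0.0124
```

```bash
python3 -c "
from bench import *;from step import *
fix(sense(),[.4637,-.3225])"
```

```text
turn [0.07 0.21 0.  ] tcp shift [-3.6 -6.7] foot [ 0.4677 -0.3159  0.0786]
```

Call:
{"fn": "play_rows", "kwargs": {"moves": [[0.1,0.2,0,-3.6,-6.7,0,5],[0,0,0,0,0,0,5],[0,0,0,0,0,-6,5],[0,0,0,0,0,0,5]]}}

```text
time_s: 18.27
ee_pos: [0.4649, -0.3245, 0.1665]
ee_rot: [0.002, 0.976, 0.216, 0.002]
wrist_force: [0.0, 0.2, -0.6]
finger_gap: 0.0126
```

```bash
python3 -c "
from bench import *;from step import *
fix(sense(),[.4637,-.3225])"; python3 look.py w18;  python3 -c "
import cv2;a=cv2.imread('pics/w18.png')[150:350,220:420];cv2.imwrite('pics/c7.png',cv2.resize(a,None,fx=3,fy=3,interpolation=2))"
```

```text
turn [0.16 0.23 0.  ] tcp shift [-1.2  2. ] foot [ 0.4652 -0.3248  0.0751]
18.275 [ 0.46486179 -0.32453556  0.16654863] [0.00182237 0.97634008 0.21622698 0.00162047] [ 0.02472693  0.18542018 -0.63687904] 0.012561937832461033
```

View pics/c7.png

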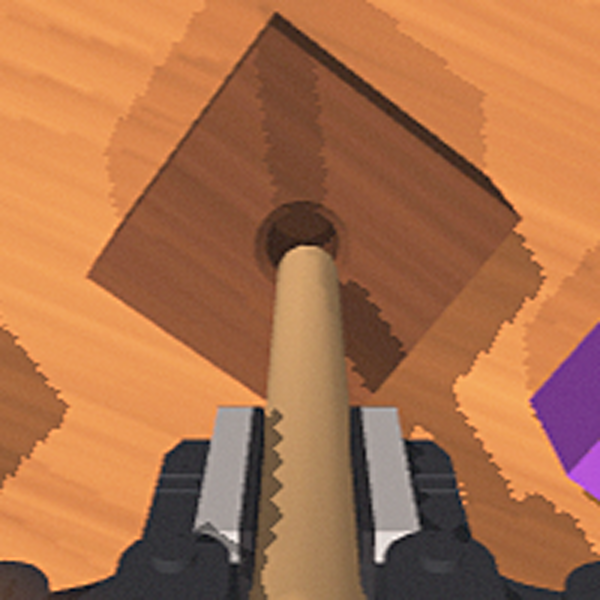

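The crop shows the holder mouth ring centred at about (320.7,231.5) and the foot centre at about (322,241).

```bash
python3 -c "
from step import *;import pickle
s,f=pickle.load(open('w18.pkl','rb'));print(onz(f,320.7,231.3,.05),proj(f,np.array([.4637,-.3225,.05])),proj(f,foot(s)))"
```

```text
[ 0.46370605 -0.32269105  0.05      ] [320.47122525 231.20621984] [324.36928818 240.55855591]
```

Call:
{"fn": "play_rows", "kwargs": {"moves": [[0.16,0.23,0,-0.9,1.3,-6,5],[0,0,0,0,0,0,5],[0,0,0,0,0,-5,5],[0,0,0,0,0,-3,5],[0,0,0,0,0,-2,5],[0,0,0,0,0,0,5]]}}

```text
time_s: 19.08
ee_pos: [0.464, -0.3229, 0.1492]
ee_rot: [-0.0, 0.976, 0.216, -0.0]
wrist_force: [-0.4, 0.2, -0.2]
finger_gap: 0.0128
```

Good alignment, with the foot at 0.058. Lowering in small steps.

Call:
{"fn": "play_rows", "kwargs": {"moves": [[0,0,0,0,0,-3,5],[0,0,0,0,0,-2,5],[0,0,0,0,0,-2,5],[0,0,0,0,0,-2,5],[0,0,0,0,0,-2,5],[0,0,0,0,0,-2,5]]}}

```text
time_s: 19.82
ee_pos: [0.4642, -0.3232, 0.1358]
ee_rot: [0.0, 0.976, 0.216, 0.0]
wrist_force: [-0.0, -0.5, 0.1]
finger_gap: 0.0127
```

Call:
{"fn": "play_rows", "kwargs": {"moves": [[0,0,0,0,0,-4,5],[0,0,0,0,0,-4,5],[0,0,0,0,0,-4,5],[0,0,0,0,0,-4,5],[0,0,0,0,0,-4,5],[0,0,0,0,0,-4,5],[0,0,0,0,0,-4,5],[0,0,0,0,0,0,5]]}}

```text
time_s: 20.82
ee_pos: [0.4639, -0.323, 0.1052]
ee_rot: [-0.0, 0.976, 0.216, -0.0]
wrist_force: [-0.9, 0.5, 0.3]
finger_gap: 0.0123
```

Call:
{"fn": "play_rows", "kwargs": {"moves": [[0,0,0,0,0,-2,5],[0,0,0,0,0,-2,5],[0,0,0,0,0,-1,5],[0,0,0,0,0,-1,5]]}}

```text
time_s: 21.32
ee_pos: [0.4643, -0.3232, 0.0994]
ee_rot: [0.0, 0.976, 0.216, 0.0]
wrist_force: [-1.0, 0.7, 4.6]
finger_gap: 0.0127
```

Call:
{"fn": "play_rows", "kwargs": {"moves": [[0,0,0,0,0,0,5],[0,0,0,0,0,0,45],[0,0,0,0,0,0,45],[0,0,0,0,0,0,45],[0,0,0,0,0,0,45],[0,0,0,0,0,20,45],[0,0,0,0,0,30,45],[0,0,0,0,0,40,45],[0,0,0,0,0,40,45],[0,0,0,0,0,20,45],[0,0,0,0,0,0,45],[0,0,0,0,0,0,45]]}}

```text
time_s: 22.82
ee_pos: [0.4625, -0.3218, 0.2519]
ee_rot: [-0.001, 0.976, 0.216, -0.001]
wrist_force: [-0.3, 0.6, 0.8]
finger_gap: 0.0447
```

```bash
python3 look.py w19; python3 -c "
from bench import *
import cv2
a=grab_frame('scene')['pixels'][:,:,::-1];b=cv2.imread('pics/w19.png')
cv2.imwrite('pics/c8.png',cv2.hconcat([cv2.resize(a,(400,300)),cv2.resize(b,(400,300))]))"
```

```text
22.825 [ 0.46247728 -0.32179743  0.25194853] [-1.13291455e-03  9.76309782e-01  2.16372324e-01 -9.71327704e-04] [-0.30607965  0.56416685  0.8017152 ] 0.04470274105694677
```

View pics/c8.png

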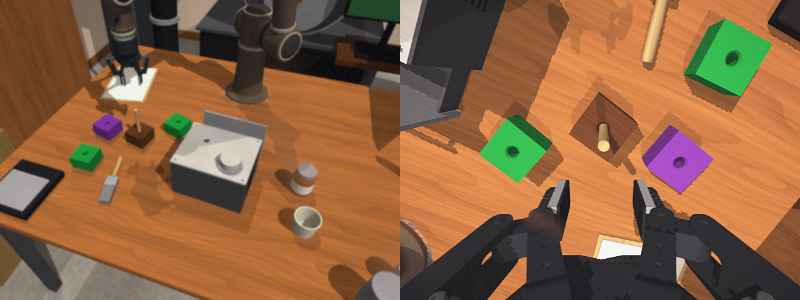

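The dowel stands in the brown holder, the gripper is clear and the drawer is out. I'll run one numeric comparison with the first scene picture, then hand in.

```bash
python3 - <<'E'
from bench import *
from step import *
import pickle
S0=pickle.load(open("f0.pkl","rb"))["scene"];S=grab_frame("scene")
for f in(S0,S):
    h=cv2.cvtColor(f["pixels"][165:215,205:240],cv2.COLOR_RGB2HSV).astype(int)
    m=(h[...,1]<135)&(h[...,2]>90);ys,xs=np.nonzero(m);t=ys<np.sort(ys)[0]+4;print("tip row",ys.min()+165,"col",xs[t].mean()+205,"n",m.sum())
D=cv2.absdiff(S0["pixels"],S["pixels"]).max(2)
for n,(x0,y0,x1,y1) in dict(jar=(460,255,510,315),cup=(465,325,518,385),brush=(155,245,200,328),holder=(195,170,250,240)).items():print(n,(D[y0:y1,x0:x1]>40).mean().round(3))
print(hand_in())
E
```

```text
tip row 175 col 217.0 n 111
tip row 175 col 217.0 n 122
jar 0.0
cup 0.0
brush 0.0
holder 0.028
the job is handed in; nothing more can be done
None
```

The job is done and handed in at about 23 s of the 58 s allowed; no verdict was reported.

**Drawer:** I gripped the dowel 30 mm below its top and lowered it through the small hole onto the catch. I pushed in small steps until the drawer let go, held the catch until it was about 35–40 mm out, then withdrew. It then slid out fully: the handle end was at image row 323, against 324 predicted for 80 mm.

**Dowel:** It is back in the dark wooden holder. It touched the floor at 4.6 N, with the gripper at the same height as when I first gripped it (TCP 0.0994 m). I then let go and moved clear. In the scene camera its tip is on the same pixel as at the start.

**Bystanders:** The jar, cup and brush show no change in the before and after pictures.

**What did not go cleanly:**
- **Push force:** It mostly read 8–11 N and peaked once at 12.7 N, against the 16 N limit. Readings came only at the end of each move, so brief higher values could have gone unseen. Part of that force was the dowel rubbing the side of the hole, with up to about 5 N sideways.
- **Catch travel:** From the estimated contact height, the push came to about 11–13 mm when the hold ended, more than the 10.5 mm to the stop. The contact height was only known to about 3 mm. The force never jumped as it would on a hard stop, but I could not confirm the travel directly.

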